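# Demagnetise a transmission hub

### The job

Stand the splined steel hub upright and gently in the middle of the demagnetiser's tray and push the tray fully home. Then roll the numbered thumbwheel until 4 is centred between the orange marks, and last throw the red start lever fully over to the right. Leave all the other parts and tools where they are.

Things in the scene. Friction and masses are not known exactly. Their poses are not given: they have to be found in the camera images.
- hub_center (a point): Splined steel hub, loose, 0.55 kg, standing upright on its flange: flange disc 76 mm across and 16 mm thick, on it a bare stub 32 mm across; 80 mm tall in all. The point is on its axis, half-way up (40 mm above its underside); z is its upright axis.
- hub: The same hub; origin at the centre of its underside.
- drum: Bystander: loose plain aluminium ring 84 mm across, 50 mm tall, open in the middle. Origin under its centre.
- rotor: Bystander: loose black disc-shaped rotor with brass vanes, 80 mm across, 34 mm tall. Origin under its centre.
- wrench: Bystander: loose wrench lying on the bench.
- driver: Bystander: loose screwdriver lying on the bench right of the demagnetiser.
- jar: Bystander: loose jar with a green lid, 64 mm across, 100 mm tall.
- tin: Bystander: loose open green tin, 84 mm across, 60 mm tall.
- demag: Bench demagnetiser, fixed: blue tunnel, and to its right a grey control desk. Origin at table height under the tunnel's front face; x points into the tunnel (away from the robot), y left, z up. Tunnel: y -20 to 180 mm, x 0 to 200, 170 high, opening y 5 to 155, z 30 to 140. A bed 90 wide, 30 high runs 200 mm out in front. Desk: y -220 to -40, its front edge at x -100, 40 high.
- tray_floor (a point): Middle of the inner floor of the aluminium tray that slides along the demagnetiser's x on the guide bed: tray 130 by 130 mm outside, 120 by 120 inside, rim 15 mm above this floor. Axes as the demagnetiser's.
- tray_grip (a point): Centre of the tray's red handle plate (12 mm thick along x, 60 wide, 55 tall), upright, 120 mm in front of the tray's middle. When the tray is home it stands 40 mm in front of the tunnel face.
- tray (a joint): Travel of the tray in m: near 0 out in front of the tunnel, 0.155 home against its stop. Pushed along the demagnetiser's +x; about 2 N; stays where left.
- wheel_axle (a point): Centre of the black numbered thumbwheel, 40 mm wide, in the desk's sloping panel; axes as the demagnetiser's (y along the axle, left). Drum radius 48 mm; ten grey ribs across it, 6 mm thick, stand out to radius 60 mm; gaps between ribs are 24 mm long at the drum, 31 at the tops. A white digit 0 to 9, 20 mm tall, lies in each gap. The panel's surface is 14 mm out from the axle.
- wheel (a joint): Turn of the thumbwheel in rad: digit k is centred between the orange marks at k x 0.6283, ribs lie half-way between digits. It grows when the upper rim is rolled towards the robot (down the slope), and each next digit comes down from above. Stays where it is left; about 2.5 N at the ribs.
- lever_tip (a point): Tip of the red start lever that stands on a small block on the tunnel roof. The lever is about 80 mm long and pivots about the demagnetiser's x axis; off, it leans 0.5 rad to the left (demagnetiser's +y); thrown, 0.5 rad to the right (-y). Its tip is a ball 26 mm across that moves some 77 mm to the right, 262 mm above the table at both ends, 10 mm more half-way; under 2 N.
- lever (a joint): Swing of the start lever in rad: 0 leaning left (off), 1.0 leaning right (started). Stays where it is left.
- visor_edge (a point): Middle of the lower front edge of the blue visor, a flat roof 180 mm wide, 20 mm thick, that covers the desk from here back (+x), 250 mm above the table; a gripper held upright over the wheel hits it. Axes as the demagnetiser's.
- set_digit (a point): Point on the wheel's drum between the two orange marks, where the set digit shows: 48 mm from the axle along the panel's normal, which leans 40 degrees from vertical towards the robot (demagnetiser's -x). Does not turn with the wheel; axes as the demagnetiser's. The marks stand 24 to 30 mm to either side, up to 44 mm from the axle.
Mind the look-alikes: they are no part of the job. What is shaped like the hub but blue is not meant.

How it is judged:
On the way, in this order (a step that is already met when the one before it is completed fails the run):
1. the hub stands upright on the tray floor near its middle, let go (z of hub_center in the frame of tray_floor between 0.035 and 0.047 m and horizontal distance between hub_center and tray_floor below 0.035 m and angle between hub_center's own z axis and vertical below 0.1 rad and linear speed of hub below 0.02 m/s and contact force between the fingers and hub below 0.2 N and value of joint tray below 0.1 m), for 0.2 s.
2. the tray is fully home with the hub on it (value of joint tray above 0.145 m and z of hub_center in the frame of tray_floor between 0.035 and 0.047 m and horizontal distance between hub_center and tray_floor below 0.035 m and angle between hub_center's own z axis and vertical below 0.1 rad), for 0.2 s.
3. the thumbwheel shows 4 (value of joint wheel between 2.313 and 2.713 rad), for 0.2 s.
4. the start lever is thrown right over (all of step 3 and value of joint lever above 0.85 rad and value of joint tray above 0.145 m), for 0.2 s.
At the end, for the whole second after the job is handed in: The hub stands upright (within 0.1 rad) on the tray floor within 35 mm of its middle, at rest; the tray is home (within 10 mm of its 155 mm stop); the thumbwheel stands at 4 within 0.2 rad (a third of a step); the start lever is past 0.85 of its 1.0 rad swing (all of step 4 and z of hub_center in the frame of tray_floor between 0.035 and 0.047 m and horizontal distance between hub_center and tray_floor below 0.035 m and angle between hub_center's own z axis and vertical below 0.1 rad and linear speed of hub below 0.02 m/s); the robot touches nothing.
It fails at once if the aluminium ring, black rotor, wrench, screwdriver, jar or tin is shifted by more than 30 mm (distance of any of drum, rotor, wrench, driver, jar, tin from where it was at the start of the episode above 0.03 m).
It fails at once if the hub is tipped over (angle between hub_center's own z axis and vertical above 0.6 rad).
It fails at once if the hub is dropped (falls at over 0.6 m/s out of the fingers) (linear speed of hub above 0.6 m/s and contact force between the fingers and hub below 0.2 N).
It also fails if it takes over 72 s, if anything falls off the work surface, if the arm or the gripper's body presses on something with over 40 N, if the wrist force passes 120 N, or if a joint passes its speed limit or range.

### The arm

A 6-joint arm with a two-finger parallel gripper is mounted at the origin on the work surface. World frame = base frame: x ahead of the robot, y to its left, z up, the work surface at z = 0. Lengths are in m, angles in rad, forces in N, time in s.
With the tool pointing down it reaches from about 0.275 to 0.825 m from the base axis. Payload 5.2 kg.
Tool frame: the origin (TCP) lies at the very end of the fingers, on their centre line; the grasp point (between the pads) lies 19 mm behind it; z points along the fingers, y is the line along which they close (so a half turn about z gives the same grasp; the last joint's range is limited). The gripper opens to 93 mm and grips with 3 to 60 N. Pads are 15 mm wide; open, the fingers measure 128 mm over their backs; the gripper's body (75 mm by 188 mm) begins 65 mm behind the grasp point.
Start: joints at [1.063, 0.259, 1.535, -0, 1.348, -0.203], TCP at [0.165, 0.525, 0.219] pointing down, gripper open.
Joint ranges: [-3.14, 3.14], [-0.91, 2.08], [0.19, 2.58], [-1.22, 4.36], [0.22, 2.71], [-3.12, 3.12]. Speed limits (rad/s): [2.57, 2.57, 3.14, 3.14, 3.14, 3.14].

### API

Orientations are given as [roll, pitch, yaw] about the fixed x, y, z axes, in that order (R = Rz(yaw) Ry(pitch) Rx(roll)).
In Python, from bench import sense, imaging, job_done gives the robot as it stands.
- The arm moves only by the shell command python3 -m handwheel 'ROWS' [FORCE]. ROWS is JSON, one flat list of numbers, 7 for each row, row after row: the finger opening in m, from 0 to 0.093, then the shift along the tool's x, y, z in m, then the turn, a rotation vector about the tool's x, y, z in rad. A call has 1 to 8 rows; each row shifts and turns the commanded pose from where the row before left it, along the tool's axes as they then stand; what a row does not reach is not made up. A row lasts 1/8 s, in which the tool goes at most 62.5 mm and 10.7 degrees, less where a joint would pass 70% of its speed; a pose out of reach is approached as far as the arm can. A call with a gripper value outside its range is refused whole. The fingers move at their own pace and stop on an object; FORCE is the grip in N (left out, the last holds). Time passes only in rows, so rows that do not move let the fingers close. It gives the time, the measured TCP pose, the force, the opening and the grip force at its end, in the units of the state.
- sense(): the state, without advancing time (a new reading comes with each control period).
- imaging.snapshot(name): name is "side" or "top"; returns the picture (480x640x3 uint8, red, green, blue); there is no depth.
- imaging.get_calibration(name): a dict with "intrinsics" (3x3 intrinsics, pixels), "k1" (the pictures are not rectified: a ray, as slopes to the right and down, at radius r is drawn at 1 + k1 r^2 times it, then the intrinsics apply), "R" (3x3) and "t" (3): a world point X has camera coordinates R X + t. Camera axes: x right, y down, z forward; pixel columns grow to the right and rows downward; lengths in m; the calibration is good to about 2 mm. A picture is of the moment at which its call begins. get_calibration takes no time and is no camera call.
- job_done(): hands the job in; it is judged then, once.
The state is a dict: "t": time; "joint_pos": joint angles; "joint_velocities": joint speeds; "joint_efforts": joint torques, N m; "ee_pos": TCP position; "tool_rot": TCP orientation; "wrist_force": force on the tool from outside, world axes, zero at the start; "ft_torque": the same for the moment, N m; "gripper_width": finger opening in m; "grasp_force": force on a finger pad.
Only numpy, scipy, OpenCV 4.12 (cv2) and the standard library are available. Lean on these libraries where they do the work, as an engineer would, in place of code of your own. Each camera call takes 0.05 s, during which the arm holds its last target. There are 200 camera calls.

## Working session

There is one attempt and no reset: what is moved stays moved. The work goes in short steps, Python scripts to look and compute and a shell command to move; the robot and the scene stay as the last step left them, time stands still between calls to the robot, and variables do not carry over. Pictures are saved under pics/ and viewed, at most 10 in all, crops included, and the job is handed in when it is done.

```bash
mkdir -p pics; ls; cat > h.py <<'E'
import numpy as np, cv2
from bench import sense, imaging
def cal(n):
    c=imaging.get_calibration(n); return np.array(c["intrinsics"]),c["k1"],np.array(c["R"]),np.array(c["t"])
def ray(n,u,v):
    K,k1,R,t=cal(n)
    d=np.array([(u-K[0,2])/K[0,0],(v-K[1,2])/K[1,1]]); s=d.copy()
    for _ in range(30): s=d/(1+k1*(s@s))
    r=R.T@np.array([s[0],s[1],1]); return -R.T@t, r/np.linalg.norm(r)
def plane(n,u,v,z):
    o,r=ray(n,u,v); return o+r*(z-o[2])/r[2]
def tri(a,b):
    # two (name,u,v)
    o1,r1=ray(*a);o2,r2=ray(*b)
    M=np.stack([r1,-r2],1); x=np.linalg.lstsq(M,o2-o1,rcond=None)[0]
    p,q=o1+x[0]*r1,o2+x[1]*r2; return (p+q)/2,np.linalg.norm(p-q)
def proj(n,X):
    K,k1,R,t=cal(n); c=R@np.array(X)+t; s=c[:2]/c[2]; s=s*(1+k1*(s@s)); return K[:2,:2]@s+K[:2,2]
def save(n,f):
    im=imaging.snapshot(n); cv2.imwrite('pics/'+f+'.png',im[:,:,::-1]); return im
E
python3 - <<'E'
from h import *
for n in("top","side"):
    save(n,n+"0"); o,r=ray(n,320,240); print(n,o.round(3),r.round(3))
print(sense())
E
```

```text
pics
top [ 0.315 -0.032  1.686] [ 0.083 -0.    -0.997]
side [ 0.351 -0.84   0.846] [ 0.1    0.783 -0.614]
{'t': 0.1, 'joint_pos': array([ 1.06317033e+00,  2.59250064e-01,  1.53595093e+00, -2.65638802e-06,
        1.34800615e+00, -2.02795645e-01]), 'joint_velocities': array([ 0.00202648, -0.00216501, -0.00453503, -0.00046782, -0.00032935,
        0.00031573]), 'joint_efforts': array([ 3.22873573e-03, -4.38206506e+01, -2.84645712e+01,  7.22897099e-02,
        3.61056975e-02, -2.90648597e-05]), 'ee_pos': array([0.16480808, 0.52421912, 0.21792075]), 'tool_rot': array([-3.14001073e+00, -3.22635483e-04,  2.83676263e+00]), 'wrist_force': array([-0.29812842, -1.12824385, -0.28524003]), 'ft_torque': array([-0.00060055, -0.01001188,  0.03180791]), 'grasp_force': 0.0, 'gripper_width': 0.09264641345835764}
```

View pics/top0.png

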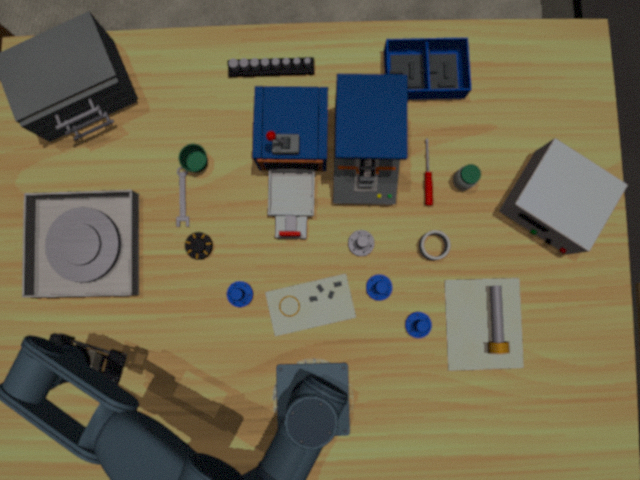

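View pics/side0.png

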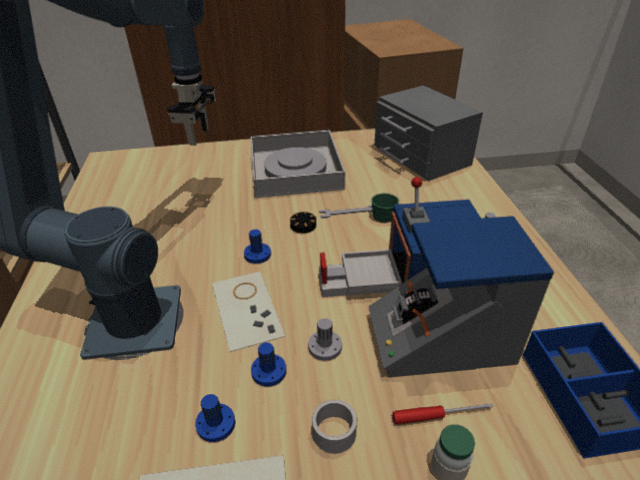

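Top view: the bare steel hub is at (361,243) in top and (325,337) in side. Look-alikes are the blue hubs at top (239,294), (379,288) and (418,325), the grey ring at (435,245) and the black rotor at (198,245). I choose the steel hub. Next come close crops for checking and measuring.

```bash
python3 - <<'E'
from h import *
t=cv2.imread('pics/top0.png'); s=cv2.imread('pics/side0.png')
a=cv2.resize(t[70:270,240:440],(600,600),interpolation=cv2.INTER_CUBIC); cv2.imwrite('pics/ct.png',a)
b=cv2.resize(s[170:370,300:560],(780,600),interpolation=cv2.INTER_CUBIC); cv2.imwrite('pics/cs.png',b)
E
```

```text
(no output)
```

View pics/ct.png

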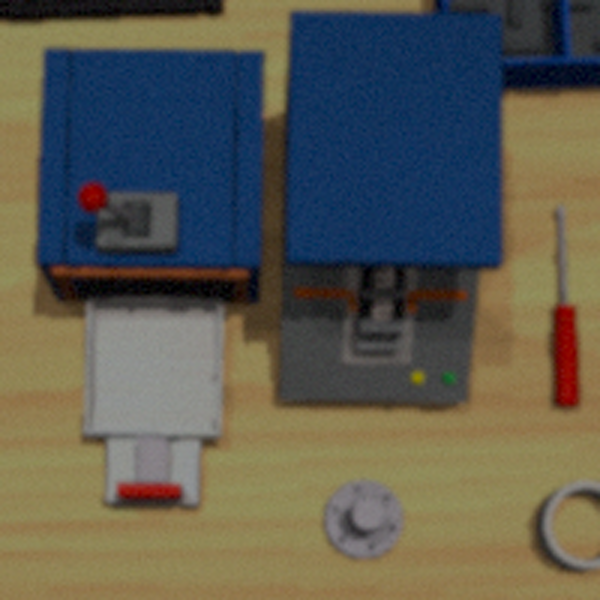

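View pics/cs.png

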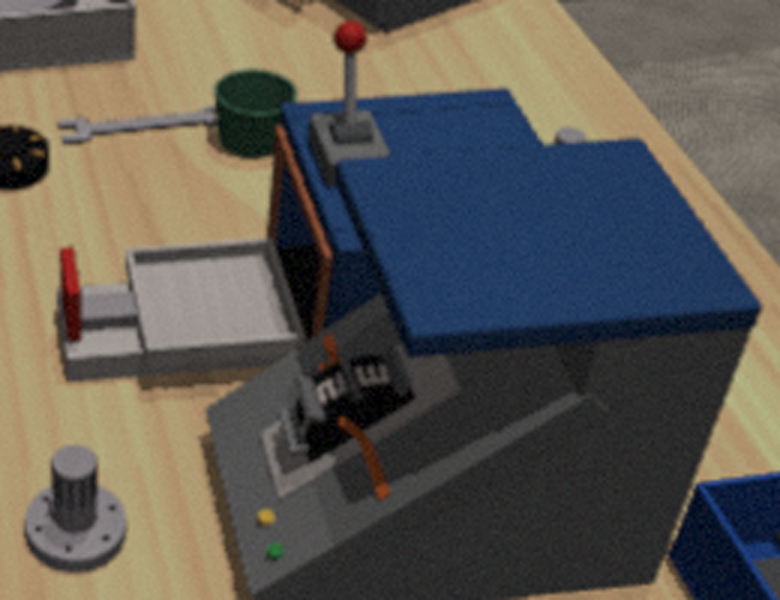

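The crops confirm the grey steel hub, with its stub top at top-crop (366,514) and side-crop (76,456). The wheel shows 2, so it needs two more steps. The lever leans left, with its ball at (92,196) and (350,37). The tray is out, with its red handle at (150,490) and (70,295).

```bash
python3 - <<'E'
from h import *
T=lambda x,y:("top",(x+.5)/3-.5+240,(y+.5)/3-.5+70)
S=lambda x,y:("side",(x+.5)/3-.5+300,(y+.5)/3-.5+170)
def p(l,a,b): r=tri(a,b); print(l,r[0].round(4),r[1].round(4))
p('hub stub top',T(366,514),S(76,456))
print('flange ctr@.016',plane(*T(363,518),.016))
p('ball',T(92,196),S(350,37))
p('handle top L',T(118,490),S(66,249)); 
p('handle top R',T(182,490),S(74,288))
p('tray rim NL',T(87,437),S(128,252));p('tray rim NR',T(220,437),S(141,350))
print('tray rim @.045',[plane(*T(*q),.047)[:2].round(4) for q in((87,437),(220,437),(223,305),(88,305))])
print('handle top @',[plane(*T(*q),.1)[:2].round(4) for q in((118,487),(182,487))])
print('desk front@.04',[plane(*T(*q),.04)[:2].round(4) for q in((278,402),(468,404))])
print('tunnel roof@.17',[plane(*T(*q),.17)[:2].round(4) for q in((40,265),(262,268),(262,52),(45,50))])
print('visor@.27',[plane(*T(*q),.27)[:2].round(4) for q in((287,262),(501,264),(502,18),(292,13))])
p('visor front up R',T(501,264),S(408,330));p('mark L end',T(354,293),S(331,342));p('mark R out',T(467,295),S(382,492))
p('mark R in',T(411,297),S(343,421)); p('dig2',T(382,310),S(330,386)); p('dig3',T(385,277),S(372,374))
# colour centroid for ball, handle
for n in("top","side"):
    im=cv2.imread(f'pics/{n}0.png').astype(int); m=((im[:,:,2]>120)&(im[:,:,1]<60)&(im[:,:,0]<60)).astype(np.uint8)
    k,_,st,c=cv2.connectedComponentsWithStats(m)
    for i in range(1,k):
        if st[i,4]>8: print(n,st[i],c[i].round(1))
E
```

```text
hub stub top [ 0.4446 -0.1483  0.0809] 0.0028
flange ctr@.016 [ 0.44462269 -0.14986568  0.016     ]
ball [0.7007 0.0845 0.2649] 0.0005
handle top L [0.4718 0.0801 0.0848] 0.0009
handle top R [0.4696 0.0208 0.0925] 0.0012
tray rim NL [0.5286 0.1109 0.0484] 0.005
tray rim NR [ 0.5208 -0.0148  0.0496] 0.0033
tray rim @.045 [array([0.5263, 0.1112]), array([ 0.5228, -0.0149]), array([ 0.6497, -0.021 ]), array([0.6534, 0.108 ])]
handle top @ [array([0.4726, 0.079 ]), array([0.471 , 0.0205])]
desk front@.04 [array([ 0.5558, -0.0709]), array([ 0.549, -0.252])]
tunnel roof@.17 [array([0.6654, 0.1395]), array([ 0.657 , -0.0572]), array([ 0.8552, -0.0629]), array([0.8632, 0.1325])]
visor@.27 [array([ 0.6389, -0.0764]), array([ 0.6326, -0.2535]), array([ 0.8443, -0.2641]), array([ 0.8531, -0.0871])]
visor front up R [ 0.6316 -0.2531  0.2714] 0.0014
mark L end [ 0.6326 -0.1384  0.1559] 0.0051
mark R out [ 0.638  -0.2448  0.117 ] 0.0015
mark R in [ 0.6303 -0.1911  0.1314] 0.0098
dig2 [ 0.6227 -0.1647  0.1394] 0.0007
dig3 [ 0.6508 -0.1677  0.1494] 0.0007
top [268 132   6   6  22] [270.4 134.4]
top [427 172   6  32 166] [429.2 188.1]
top [280 232  20   3  59] [289.3 233. ]
side [414 177   8   5  30] [417.1 179.3]
side [320 253   6  15  53] [322.8 259.9]
side [394 406  51  14 448] [418.4 412.4]
```

Demag yaw is about -0.038, and the hub is at (0.445,-0.149). The tray middle is at (0.588,0.046) with its floor near z 0.034. I'm moving above the hub.

```bash
cat >> h.py <<'E'
from scipy.spatial.transform import Rotation as Ro
def go(pos,rpy=None):
    s=sense(); R=Ro.from_euler('xyz',s['tool_rot']); 
    if rpy is not None:
        G=Ro.from_euler('xyz',rpy); print('turn',(R.inv()*G).as_rotvec().round(4)); R2=G
    else: R2=R
    d=np.array(pos)-s['ee_pos']; print('shift before turn',R.inv().apply(d).round(4),'after',R2.inv().apply(d).round(4))
E
python3 -m handwheel '[0.093,0,0,0,0,0,-0.1335, 0.093,0,0,0,0,0,-0.1335, 0.093,-0.0235,-0.051,0,0,0,0, 0.093,-0.0235,-0.051,0,0,0,0, 0.093,-0.0235,-0.051,0,0,0,0, 0.093,-0.0235,-0.051,0,0,0,0, 0.093,-0.0235,-0.051,0,0,0,0, 0.093,-0.0235,-0.051,0,0,0,0]'
python3 -m handwheel '[0.093,-0.0235,-0.051,0,0,0,0, 0.093,-0.0235,-0.051,0,0,0,0, 0.093,-0.0235,-0.051,0,0,0,0, 0.093,-0.0235,-0.051,0,0,0,0, 0.093,-0.0235,-0.051,0,0,0,0, 0.093,-0.0235,-0.051,0,0,0,0, 0.093,-0.0235,-0.051,0,0,0,0, 0.093,0,0,0,0,0,0]'
python3 -c "
from h import *
print(sense()['joint_pos']);go([.4446,-.149,.036],[np.pi,0,np.pi-.038])"
```

```text
t: 1.1
ee_pos: [0.2945, 0.2119, 0.2186]
tool_rot: [-3.142, 0.0, 3.104]
wrist_force: [-0.1, 0.0, -0.2]
gripper_width: 0.0931
grasp_force: 0.0
t: 2.1
ee_pos: [0.4461, -0.1528, 0.2179]
tool_rot: [-3.141, -0.001, 3.1]
wrist_force: [-0.2, -0.0, -0.2]
gripper_width: 0.0927
grasp_force: 0.0
[-5.66692479e-01  1.17029293e-01  1.71385406e+00 -6.16985499e-04
  1.31112240e+00 -2.09535397e+00]
turn [-0.0003 -0.0007 -0.004 ]
shift before turn [0.0015 0.0038 0.1819] after [0.0016 0.0037 0.1819]
```

```bash

python3 -m handwheel '[0.093,0.0015,0.0038,0.04,0,0,0, 0.093,0,0,0.05,0,0,0, 0.093,0,0,0.04,0,0,0, 0.093,0,0,0.03,0,0,0, 0.093,0,0,0.022,0,0,0, 0.093,0,0,0,0,0,0, 0.045,0,0,0,0,0,0, 0.045,0,0,0,0,0,0]'
python3 -m handwheel '[0.02,0,0,0,0,0,0, 0.02,0,0,0,0,0,0, 0.02,0,0,0,0,0,0, 0.02,0,0,0,0,0,0]' 25
```

```text
t: 3.1
ee_pos: [0.4446, -0.1458, 0.0378]
tool_rot: [-3.141, 0.002, 3.104]
wrist_force: [0.7, 0.1, -0.6]
gripper_width: 0.0775
grasp_force: 0.0
t: 3.6
ee_pos: [0.4441, -0.1461, 0.0368]
tool_rot: [-3.141, 0.0, 3.104]
wrist_force: [0.8, -1.9, -0.4]
gripper_width: 0.0374
grasp_force: 1.3
```

```bash

python3 -m handwheel '[0.02,0,0,0,0,0,0, 0.02,0,0,0,0,0,0, 0.02,0,0,0,0,0,0, 0.02,0,0,0,0,0,0]'
python3 -m handwheel '[0.02,0,0,-0.01,0,0,0, 0.02,0,0,-0.02,0,0,0, 0.02,0,0,-0.03,0,0,0, 0.02,0,0,-0.03,0,0,0, 0.02,0,0,-0.03,0,0,0, 0.02,0,0,0,0,0,0]'
python3 -c "
from h import *
save('side','lift');save('top','lift');go([.588,.046,.12])"
```

```text
t: 4.1
ee_pos: [0.4441, -0.1458, 0.0368]
tool_rot: [-3.141, 0.001, 3.104]
wrist_force: [0.3, -2.5, 1.0]
gripper_width: 0.031
grasp_force: 25.0
t: 4.85
ee_pos: [0.4446, -0.1455, 0.1582]
tool_rot: [-3.141, 0.003, 3.104]
wrist_force: [0.5, -0.2, -6.3]
gripper_width: 0.0314
grasp_force: 25.0
shift before turn [-0.1378  0.196   0.0356] after [-0.1378  0.196   0.0356]
```

View pics/lift.png

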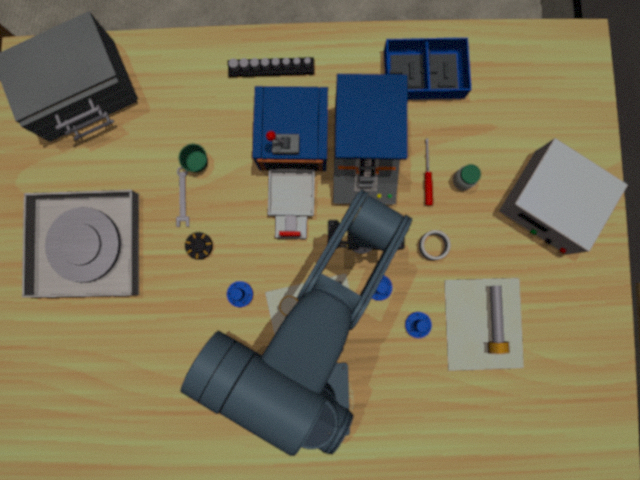

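The lift picture shows the gripper clear, with its long side along y, and the wrist carries about 6 N, so the hub is held. On to the tray.

```bash

python3 -m handwheel '[0.02,-0.012,0.017,0,0,0,0, 0.02,-0.023,0.0325,0,0,0,0, 0.02,-0.023,0.0325,0,0,0,0, 0.02,-0.023,0.0325,0,0,0,0, 0.02,-0.023,0.0325,0,0,0,0, 0.02,-0.023,0.0325,0,0,0,0, 0.02,-0.011,0.0165,0,0,0,0, 0.02,0,0,0,0,0,0]'
python3 -m handwheel '[0.02,0,0,0.03,0,0,0, 0.02,0,0,0.03,0,0,0, 0.02,0,0,0.018,0,0,0, 0.02,0,0,0,0,0,0]'
python3 -c "
from h import *
im=save('side','sd');cv2.imwrite('pics/sdc.png',cv2.resize(im[150:350,280:500,::-1],(660,600)));go([.588,.046,.0708])"
```

```text
t: 5.95
ee_pos: [0.5884, 0.0461, 0.1546]
tool_rot: [3.141, -0.004, 3.106]
wrist_force: [0.1, -0.8, -5.9]
gripper_width: 0.0308
grasp_force: 25.0
t: 6.45
ee_pos: [0.5866, 0.0441, 0.0765]
tool_rot: [-3.141, -0.006, 3.103]
wrist_force: [0.6, 0.1, -6.2]
gripper_width: 0.0308
grasp_force: 25.0
shift before turn [-0.      0.0019  0.007 ] after [-0.      0.0019  0.007 ]
```

View pics/sdc.png

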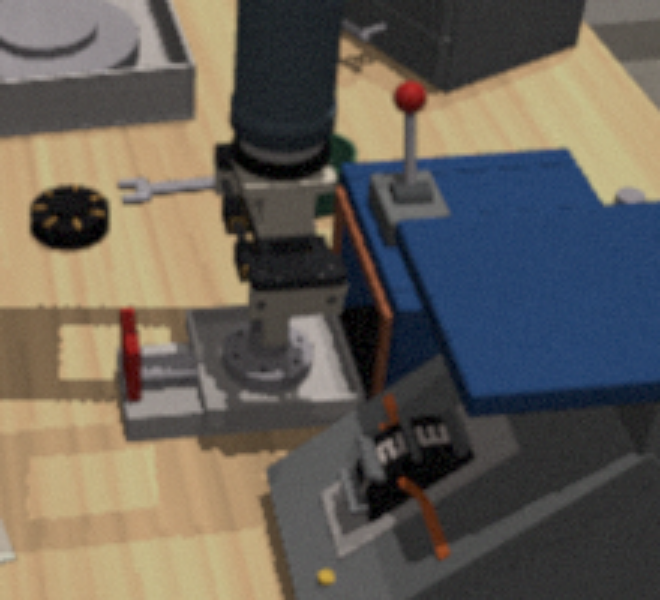

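The hub hangs upright over the tray middle, its flange at crop (268,352). I'm lowering slowly.

```bash

python3 -m handwheel '[0.02,0,0.001,0.002,0,0,0, 0.02,0,0.001,0.0015,0,0,0, 0.02,0,0,0,0,0,0]'
python3 -m handwheel '[0.02,0,0,0.0015,0,0,0, 0.02,0,0,0,0,0,0]'
python3 -m handwheel '[0.02,0,0,0.001,0,0,0, 0.02,0,0,0,0,0,0]'
```

```text
t: 6.88
ee_pos: [0.5894, 0.0472, 0.0756]
tool_rot: [-3.142, 0.001, 3.104]
wrist_force: [0.5, -0.9, -6.3]
gripper_width: 0.0309
grasp_force: 25.0
t: 7.12
ee_pos: [0.5892, 0.0472, 0.0736]
tool_rot: [-3.142, -0.0, 3.104]
wrist_force: [-0.6, 0.2, -5.6]
gripper_width: 0.0307
grasp_force: 25.0
t: 7.38
ee_pos: [0.5892, 0.0471, 0.0725]
tool_rot: [-3.142, -0.0, 3.104]
wrist_force: [-0.6, 0.3, -6.1]
gripper_width: 0.0307
grasp_force: 25.0
```

```bash

python3 -m handwheel '[0.02,0,0,0.001,0,0,0, 0.02,0,0,0,0,0,0]'
python3 -m handwheel '[0.02,0,0,0.001,0,0,0, 0.02,0,0,0,0,0,0]'
```

```text
t: 7.62
ee_pos: [0.5897, 0.0471, 0.0723]
tool_rot: [-3.142, 0.001, 3.104]
wrist_force: [-0.4, -0.5, -1.8]
gripper_width: 0.0306
grasp_force: 25.0
t: 7.88
ee_pos: [0.5906, 0.047, 0.0722]
tool_rot: [-3.141, 0.003, 3.104]
wrist_force: [-1.9, 0.5, 5.1]
gripper_width: 0.0307
grasp_force: 25.0
```

Seated: the weight has gone over to the tray. I'm releasing and rising, then moving in front of the handle.

```bash

python3 -m handwheel '[0.045,0,0,0,0,0,0, 0.06,0,0,0,0,0,0, 0.093,0,0,0,0,0,0, 0.093,0,0,0,0,0,0]'
python3 -m handwheel '[0.093,0,0,-0.02,0,0,0, 0.093,0,0,-0.03,0,0,0, 0.093,0,0,-0.04,0,0,0, 0.093,0,0,-0.01,0,0,0, 0.02,0.05,0,0,0,0,0, 0,0.055,0,0,0,0,0, 0,0.05,0,0,0,0,0, 0,0,0,0,0,0,0]'
python3 -m handwheel '[0,0,0,0,0,-0.17,0, 0,0,0,0,0,-0.17,0, 0,0,0,0,0,-0.16,0, 0,0,0,0,0,0,0]'
python3 -c "
from h import *
im=save('side','sd2');cv2.imwrite('pics/sd2c.png',cv2.resize(im[150:350,280:500,::-1],(660,600)));go([.438,.0505,.058])"
```

```text
t: 8.38
ee_pos: [0.5893, 0.0471, 0.0705]
tool_rot: [-3.142, -0.0, 3.104]
wrist_force: [-0.9, -1.1, -0.5]
gripper_width: 0.0659
grasp_force: 0.0
t: 9.38
ee_pos: [0.4301, 0.0536, 0.1694]
tool_rot: [3.141, -0.004, 3.104]
wrist_force: [1.1, -0.6, -0.9]
gripper_width: 0.0577
grasp_force: 0.0
t: 9.88
ee_pos: [0.4307, 0.0536, 0.1679]
tool_rot: [3.14, 0.494, 3.102]
wrist_force: [-0.4, 0.5, 0.1]
gripper_width: 0.0178
grasp_force: 0.0
shift before turn [ 0.0498 -0.0023  0.1007] after [ 0.0498 -0.0023  0.1007]
```

View pics/sd2c.png

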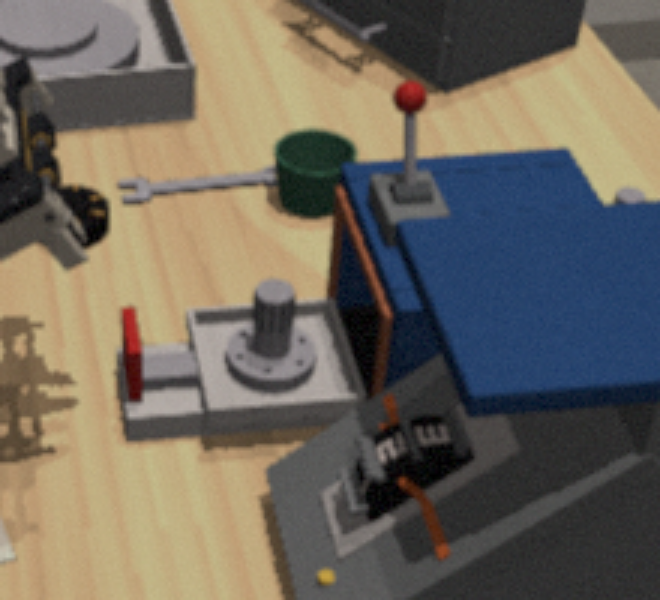

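The hub stands upright in the tray middle, at crop (270,335). Now lowering and pushing the tray.

```bash

python3 -m handwheel '[0,0.0125,-0.0006,0.025,0,0,0, 0,0.0125,-0.0006,0.025,0,0,0, 0,0.0125,-0.0006,0.025,0,0,0, 0,0.0125,-0.0006,0.025,0,0,0, 0,0,0,0,0,0,0, 0,-0.0044,0,0.0024,0,0,0, 0,-0.0044,0,0.0024,0,0,0, 0,-0.0088,0,0.0047,0,0,0]'
python3 -m handwheel '[0,-0.0088,0,0.0047,0,0,0, 0,-0.0088,0,0.0047,0,0,0, 0,-0.0088,0,0.0047,0,0,0, 0,-0.0088,0,0.0047,0,0,0, 0,-0.0088,0,0.0047,0,0,0, 0,-0.0088,0,0.0047,0,0,0, 0,-0.0088,0,0.0047,0,0,0, 0,-0.0088,0,0.0047,0,0,0]'
python3 -m handwheel '[0,-0.0088,0,0.0047,0,0,0, 0,-0.0088,0,0.0047,0,0,0, 0,-0.0088,0,0.0047,0,0,0, 0,-0.0088,0,0.0047,0,0,0, 0,-0.0088,0,0.0047,0,0,0, 0,-0.0053,0,0.0028,0,0,0, 0,0,0,0,0,0,0]'
python3 -c "
from h import *
go([.6085,.0438,.058])"
```

```text
t: 10.92
ee_pos: [0.4592, 0.0482, 0.0658]
tool_rot: [3.138, 0.495, 3.104]
wrist_force: [-4.9, -2.0, 2.3]
gripper_width: 0.0006
grasp_force: 2.7
t: 11.92
ee_pos: [0.5384, 0.0452, 0.065]
tool_rot: [3.138, 0.493, 3.104]
wrist_force: [-1.5, -1.9, 0.2]
gripper_width: 0.0008
grasp_force: 0.8
t: 12.8
ee_pos: [0.5948, 0.0432, 0.0658]
tool_rot: [3.138, 0.495, 3.104]
wrist_force: [-0.1, 1.1, 0.3]
gripper_width: 0.0005
grasp_force: 0.0
shift before turn [-0.0083  0.0011  0.0134] after [-0.0083  0.0011  0.0134]
```

```bash

python3 -m handwheel '[0,-0.0035,0,0.0019,0,0,0, 0,-0.0035,0,0.0019,0,0,0, 0,-0.0026,0,0.0014,0,0,0]'
for i in 1; do python3 -m handwheel '[0,-0.0022,0,0.0012,0,0,0, 0,0,0,0,0,0,0]'; done
python3 -m handwheel '[0,-0.0018,0,0.001,0,0,0, 0,0,0,0,0,0,0]'
python3 -m handwheel '[0,-0.0018,0,0.001,0,0,0, 0,0,0,0,0,0,0]'
```

```text
t: 13.18
ee_pos: [0.6048, 0.0429, 0.0653]
tool_rot: [3.138, 0.493, 3.104]
wrist_force: [-1.9, 0.4, 0.8]
gripper_width: 0.0005
grasp_force: 0.8
t: 13.42
ee_pos: [0.6075, 0.0427, 0.0654]
tool_rot: [3.138, 0.494, 3.104]
wrist_force: [-0.2, 0.9, -0.9]
gripper_width: 0.0008
grasp_force: 0.1
t: 13.68
ee_pos: [0.6088, 0.0428, 0.0651]
tool_rot: [3.138, 0.493, 3.104]
wrist_force: [-4.2, -1.1, 3.7]
gripper_width: 0.0005
grasp_force: 2.0
t: 13.92
ee_pos: [0.6091, 0.0431, 0.0643]
tool_rot: [3.137, 0.489, 3.104]
wrist_force: [-10.2, -0.5, 6.7]
gripper_width: 0.0004
grasp_force: 5.1
```

The tray has hit its stop, with 10 N at x 0.609 where I predicted 0.6085. I'm retreating, then tilting to 1.0 rad for the wheel.

```bash

python3 -m handwheel '[0,0.008,0,-0.02,0,0,0, 0,0,0,-0.04,0,0,0, 0,0,0,-0.05,0,0,0, 0,0,0,0,0,-0.17,0, 0,0,0,0,0,-0.17,0, 0,0,0,0,0,-0.17,0, 0,0,0,0,0,0,0]'
python3 -c "
from h import *
im=save('side','home');cv2.imwrite('pics/homec.png',cv2.resize(im[150:350,280:500,::-1],(660,600)))
print(sense()['joint_pos'].round(3));go([.5686,-.166,.176],[np.pi,1.0,np.pi-.038])"
```

```text
t: 14.8
ee_pos: [0.5485, 0.0543, 0.1672]
tool_rot: [3.081, 0.74, 3.099]
wrist_force: [0.6, 0.1, -0.9]
gripper_width: 0.0003
grasp_force: 0.0
[-0.232 -0.011  2.274  0.88   0.244 -2.58 ]
turn [ 0.0569 -0.2608 -0.0099]
shift before turn [-2.710e-02 -2.196e-01 -2.000e-04] after [-0.0225 -0.2193  0.0189]
```

View pics/homec.png

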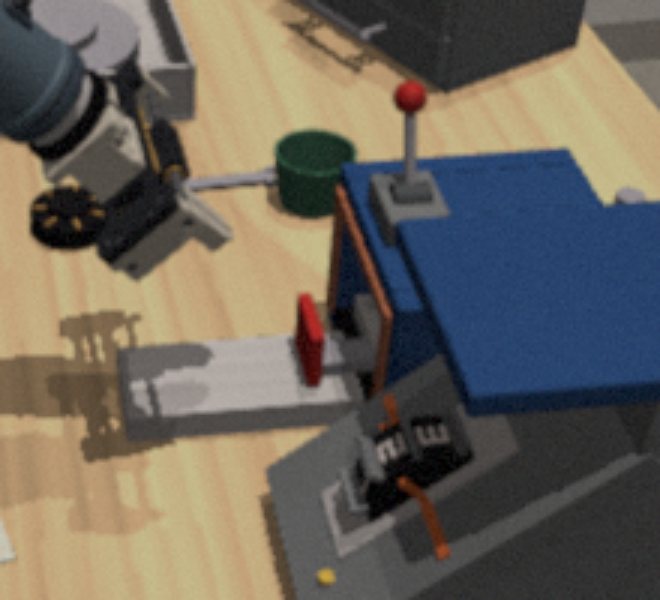

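Joint 5 is near its limit at a tilt of 0.74, and that tilt still works for the wheel. The picture shows the tray home with its handle at crop (310,340) and the wheel still on 2. I'm moving sideways to the wheel.

```bash

python3 -m handwheel '[0,-0.005,-0.044,0,0,0,0, 0,-0.005,-0.044,0,0,0,0, 0,-0.005,-0.044,0,0,0,0, 0,-0.005,-0.044,0,0,0,0, 0,-0.005,-0.044,0,0,0,0, 0,0,0,0,0,0,0]'
python3 -c "
from h import *
print(sense()['joint_pos'].round(3));go([.578,-.166,.187],[np.pi,.85,np.pi-.038])"
```

```text
t: 15.6
ee_pos: [0.5686, -0.17, 0.176]
tool_rot: [3.084, 0.734, 3.098]
wrist_force: [-0.9, 0.5, -0.6]
gripper_width: 0.0004
grasp_force: 0.0
[-0.814  0.094  2.127  1.002  0.645 -3.11 ]
turn [ 0.0531 -0.1161 -0.0074]
shift before turn [-0.0142  0.0045 -0.0017] after [-0.0143  0.0044 -0.0003]
```

Joint 6 is near its limit, so I'm flipping half a turn about the tool axis, which gives the same tool shape.

```bash

python3 -m handwheel '[0,0,0,-0.02,0,0,0.18, 0,0,0,0,0,0,0.18, 0,0,0,0,0,0,0.18, 0,0,0,0,0,0,0.18, 0,0,0,0,0,0,0.18, 0,0,0,0,0,0,0.18, 0,0,0,0,0,0,0.18, 0,0,0,0,0,0,0.18]'
python3 -m handwheel '[0,0,0,0,0,0,0.18, 0,0,0,0,0,0,0.18, 0,0,0,0,0,0,0.18, 0,0,0,0,0,0,0.18, 0,0,0,0,0,0,0.18, 0,0,0,0,0,0,0.18, 0,0,0,0,0,0,0.18, 0,0,0,0,0,0,0.18]'
python3 -m handwheel '[0,0,0,0,0,0,0.18, 0,0,0,0,0,0,0.08, 0,0,0,0,0,0,0]'
python3 -c "
from h import *
print(sense()['joint_pos'].round(3));go([.578,-.166,.187],[np.pi,-.85,-.038]);go([.578,-.166,.187],[-np.pi,-.85,-.038])"
```

```text
t: 16.6
ee_pos: [0.5541, -0.1647, 0.1899]
tool_rot: [2.408, 0.038, 1.664]
wrist_force: [0.1, 0.1, 0.3]
gripper_width: 0.0006
grasp_force: 0.0
t: 17.6
ee_pos: [0.5541, -0.1647, 0.1898]
tool_rot: [2.974, -0.719, 0.302]
wrist_force: [-0.5, -0.2, 0.0]
gripper_width: 0.0005
grasp_force: 0.0
t: 17.98
ee_pos: [0.5543, -0.1649, 0.1901]
tool_rot: [-3.083, -0.733, -0.037]
wrist_force: [0.5, -0.7, 0.1]
gripper_width: 0.0002
grasp_force: 0.0
[-0.838  0.044  2.137  0.959  0.689  0.063]
turn [-0.0592  0.1165 -0.0026]
shift before turn [0.0156 0.0013 0.0181] after [0.0133 0.0002 0.0199]
turn [-0.0592  0.1165 -0.0026]
shift before turn [0.0156 0.0013 0.0181] after [0.0133 0.0002 0.0199]
```

```bash

python3 -m handwheel '[0,0,0,0,-0.0592,0.1165,-0.0026, 0,0.004,0,0.02,0,0,0, 0,0.004,0,0.02,0,0,0, 0,0,0,0,0,0,0]'
python3 -c "
from h import *
go([.6191,-.166,.1434])"
```

```text
t: 18.48
ee_pos: [0.5913, -0.1644, 0.1694]
tool_rot: [-3.128, -0.835, -0.037]
wrist_force: [-0.1, 0.3, 0.0]
gripper_width: 0.0008
grasp_force: 0.0
shift before turn [-0.0006  0.0011  0.0381] after [-0.0006  0.0011  0.0381]
```

```bash

python3 -m handwheel '[0,-0.0006,0.0011,0.016,0,0,0, 0,0,0,0.012,0,0,0, 0,0,0,0.006,0,0,0, 0,0,0,0,0,0,0]'
python3 -c "
from h import *
im=save('side','w0');cv2.imwrite('pics/w0c.png',cv2.resize(im[220:350,360:500,::-1],(646,600)))
go([.6191,-.166,.1434])"
```

```text
t: 18.98
ee_pos: [0.6158, -0.1668, 0.1472]
tool_rot: [-3.128, -0.837, -0.038]
wrist_force: [-0.2, -0.5, -0.3]
gripper_width: 0.0005
grasp_force: 0.0
shift before turn [-0.0007 -0.0009  0.0052] after [-0.0007 -0.0009  0.0052]
```

View pics/w0c.png

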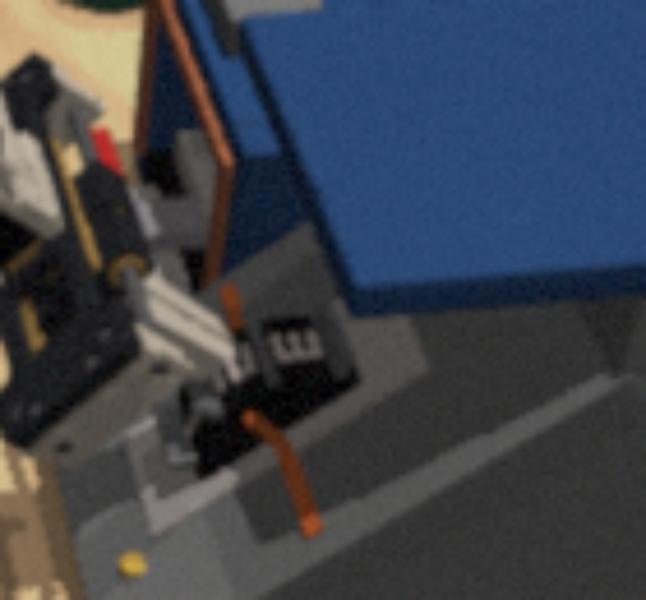

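The fingertip is in the gap of digit 2, at crop (235,345). I'm seating it and making stroke 1 along the arc.

```bash

python3 -m handwheel '[0,-0.0007,-0.0009,0.005,0,0,0, 0,-0.0056,0,-0.0004,0,0,0, 0,-0.0057,0,0.0001,0,0,0, 0,-0.0056,0,0.0007,0,0,0, 0,-0.0054,0,0.0013,0,0,0]'
python3 -m handwheel '[0,-0.0053,0,0.0019,0,0,0, 0,-0.0057,0,0.0015,0,0,0, 0,-0.0049,0,0.0029,0,0,0, 0,0,0,0,0,0,0]'
python3 -c "
from h import *
a=.6538;p=sense()['ee_pos'];d=p-[a,0,.102];print(np.hypot(d[0],d[2]),np.degrees(np.arctan2(-d[0],d[2])))"
```

```text
t: 19.65
ee_pos: [0.6056, -0.1659, 0.1257]
tool_rot: [-3.129, -0.838, -0.039]
wrist_force: [3.2, -0.1, 2.3]
gripper_width: 0.0008
grasp_force: 1.2
t: 20.15
ee_pos: [0.5988, -0.1652, 0.1085]
tool_rot: [-3.127, -0.835, -0.04]
wrist_force: [-0.7, -0.1, 1.0]
gripper_width: 0.0007
grasp_force: 0.3
0.055350339319223923 83.30763366533282
```

```bash

python3 -m handwheel '[0,-0.008,0,-0.009,0,0,0, 0,-0.006,0,-0.015,0,0,0, 0,0.02,0,-0.025,0,0,0, 0,0.02,0,-0.015,0,0,0, 0,0,0,0,0,0,0]'
cat >> h.py <<'E'
def wheel(im):
    # white blobs on the wheel -> angle uphill of the marks (deg), radius
    g=im.astype(int); m=np.zeros(im.shape[:2],np.uint8); w=g[262:330,390:440]
    m[262:330,390:440]=((w.min(2)>105)).astype(np.uint8)
    m=cv2.dilate(m,np.ones((2,2),np.uint8))
    k,_,st,c=cv2.connectedComponentsWithStats(m)
    for i in range(1,k):
        if st[i,4]<15: continue
        o,r=ray("side",*(c[i]-.5)); p=o+r*(-.166-o[1])/r[1]; d=p-[.6538,0,.102]
        print(c[i].round(1),st[i,2:],'ang',(40-np.degrees(np.arctan2(-d[0],d[2]))).round(1),'r',np.hypot(d[0],d[2]).round(4))
E
python3 -c "
from h import *
wheel(cv2.imread('pics/side0.png')[:,:,::-1]);print()
im=save('side','w1');wheel(im);go([.6191,-.166,.1434])
cv2.imwrite('pics/w1c.png',cv2.resize(im[220:350,360:500,::-1],(646,600)))"
```

```text
t: 20.78
ee_pos: [0.5694, -0.1656, 0.1736]
tool_rot: [-3.134, -0.84, -0.035]
wrist_force: [-0.3, -0.1, -0.2]
gripper_width: 0.0003
grasp_force: 0.0
[392.4 275.7] [  9  23 108] ang 5.8 r 0.1329
[406.9 301.6] [ 3  6 15] ang -9.9 r 0.049
[391.4 312.9] [ 4  5 15] ang -47.8 r 0.0686
[391.3 324.1] [ 4 14 35] ang -76.2 r 0.0737
[404. 327.] [11  7 34] ang -102.4 r 0.0597

[391.7 267.6] [ 5  9 37] ang 9.4 r 0.1531
[392.8 280.1] [ 8 11 67] ang 3.3 r 0.1223
[408.  301.6] [ 9 11 51] ang -8.3 r 0.0471
[397.8 321.4] [ 22  25 201] ang -76.9 r 0.0585
shift before turn [ 0.0121 -0.0004  0.0565] after [ 0.0121 -0.0004  0.0565]
```

```bash
cat >> h.py <<'E'
def prof(im):
    g=im.min(2).astype(np.float32); A=np.arange(-16,64,2); out=[]
    for a in A:
        f=np.radians(40-a); 
        P=[proj("side",[.6538-.048*np.sin(f)+.038*(y+.0),-.166+y,.102+.048*np.cos(f)]) for y in np.linspace(-.009,.009,10)]
        P=np.array(P,np.float32); v=cv2.remap(g,P[:,:1],P[:,1:],cv2.INTER_LINEAR).ravel(); out.append(v.max())
    return A,np.array(out)
E
python3 -c "
from h import *
A,a=prof(cv2.imread('pics/side0.png')[:,:,::-1]);_,b=prof(cv2.imread('pics/w1.png')[:,:,::-1])
for r in zip(A,a.astype(int),b.astype(int)): print(*r,end=' | ')
"
```

```text
-16 82 101 | -14 94 93 | -12 109 100 | -10 122 116 | -8 107 133 | -6 104 138 | -4 96 124 | -2 106 125 | 0 111 123 | 2 100 128 | 4 74 92 | 6 63 75 | 8 63 74 | 10 66 79 | 12 55 80 | 14 37 61 | 16 37 39 | 18 43 41 | 20 39 50 | 22 34 50 | 24 45 45 | 26 68 51 | 28 70 74 | 30 63 77 | 32 62 77 | 34 68 78 | 36 71 83 | 38 69 84 | 40 62 81 | 42 62 78 | 44 69 71 | 46 71 70 | 48 63 71 | 50 53 58 | 52 37 49 | 54 32 41 | 56 34 40 | 58 34 40 | 60 37 42 | 62 39 43 |
```

The profile is back in register with a digit centred, so I'm making stroke 2.

```bash

python3 -m handwheel '[0,0.006,0,0.012,0,0,0, 0,0.006,0,0.018,0,0,0, 0,0,0,0.015,0,0,0, 0,0,0,0.0105,0,0,0, 0,0,0,0,0,0,0]'
python3 -m handwheel '[0,-0.0056,0,-0.0004,0,0,0, 0,-0.0057,0,0.0001,0,0,0, 0,-0.0056,0,0.0007,0,0,0, 0,-0.0054,0,0.0013,0,0,0]'
python3 -m handwheel '[0,-0.0053,0,0.0019,0,0,0, 0,-0.0057,0,0.0015,0,0,0, 0,-0.0049,0,0.0029,0,0,0, 0,0,0,0,0,0,0]'
python3 -c "
from h import *
a=.6538;p=sense()['ee_pos'];d=p-[a,0,.102];print(np.hypot(d[0],d[2]),np.degrees(np.arctan2(-d[0],d[2])))"
python3 -m handwheel '[0,-0.008,0,-0.009,0,0,0, 0,-0.006,0,-0.015,0,0,0, 0,0.02,0,-0.025,0,0,0, 0,0.02,0,-0.025,0,0,0, 0,0,0,0,0,0,0]'
python3 -c "
from h import *
im=save('side','w2');A,a=prof(im)
for r in zip(A,a.astype(int)): print(*r,end=' | ')
c=[cv2.resize(cv2.imread(f'pics/{n}.png')[262:332,385:455],(260,260),interpolation=cv2.INTER_CUBIC) for n in('side0','w1','w2')]
cv2.imwrite('pics/cmp.png',cv2.convertScaleAbs(np.hstack(c),alpha=1.5))"
```

```text
t: 21.45
ee_pos: [0.6186, -0.1654, 0.141]
tool_rot: [-3.125, -0.834, -0.041]
wrist_force: [1.0, -0.2, -0.5]
gripper_width: 0.0002
grasp_force: 0.0
t: 21.95
ee_pos: [0.6049, -0.166, 0.126]
tool_rot: [-3.129, -0.838, -0.039]
wrist_force: [2.3, 0.4, 2.6]
gripper_width: 0.0003
grasp_force: 1.1
t: 22.45
ee_pos: [0.5983, -0.1652, 0.1086]
tool_rot: [-3.127, -0.835, -0.041]
wrist_force: [-1.0, -0.3, 0.6]
gripper_width: 0.0006
grasp_force: 0.4
0.05591107850566926 83.18061567460576
t: 23.08
ee_pos: [0.5615, -0.1656, 0.1809]
tool_rot: [-3.134, -0.84, -0.034]
wrist_force: [0.6, -0.2, -1.2]
gripper_width: 0.0006
grasp_force: 0.0
-16 101 | -14 92 | -12 86 | -10 93 | -8 110 | -6 125 | -4 117 | -2 126 | 0 128 | 2 134 | 4 129 | 6 105 | 8 77 | 10 73 | 12 69 | 14 61 | 16 45 | 18 40 | 20 48 | 22 52 | 24 46 | 26 53 | 28 73 | 30 81 | 32 77 | 34 74 | 36 79 | 38 88 | 40 84 | 42 79 | 44 74 | 46 77 | 48 79 | 50 77 | 52 63 | 54 47 | 56 43 | 58 43 | 60 43 | 62 42 |
```

View pics/cmp.png

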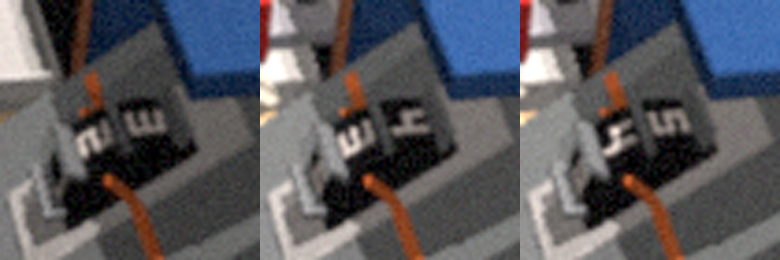

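Left to right the picture shows 2, then 3, now 4 between the orange marks, centred to about 2 degrees. Next is the lever: rise and untilt.

```bash

python3 -m handwheel '[0,0.02,0,-0.04,0,0,0, 0,0.032,0,-0.029,0,0,0, 0,0.032,0,-0.029,0,0,0, 0,0,0,0,0,-0.17,0, 0,0,0,0,0,-0.17,0, 0,0,0,0,0,-0.17,0, 0,0,0,0,0,-0.17,0, 0,0,0,0,0,-0.155,0]'
python3 -m handwheel '[0,0,0,0,0,0,0]'
python3 -c "
from h import *
print(sense()['joint_pos'].round(3));go([.56,.15,.3],[np.pi,0,-.038])"
```

```text
t: 24.12
ee_pos: [0.5453, -0.1632, 0.3047]
tool_rot: [-3.127, -0.018, -0.022]
wrist_force: [-0.3, 0.2, -0.3]
gripper_width: 0.0003
grasp_force: 0.0
t: 24.25
ee_pos: [0.5468, -0.163, 0.302]
tool_rot: [-3.124, -0.02, -0.02]
wrist_force: [-0.3, 0.1, -1.1]
gripper_width: 0.0007
grasp_force: 0.0
[-0.501  0.246  1.351  0.025  1.535  1.089]
turn [-0.0174 -0.0197  0.0177]
shift before turn [ 0.0067 -0.3132  0.0075] after [ 0.0013 -0.3133  0.002 ]
```

```bash

python3 -m handwheel '[0,0,0,0,-0.0174,-0.0197,0.0177, 0,0,-0.052,0,0,0,0, 0,0,-0.052,0,0,0,0, 0,0,-0.052,0,0,0,0, 0,0,-0.052,0,0,0,0, 0,0,-0.052,0,0,0,0, 0,0,-0.053,0,0,0,0]'
python3 -m handwheel '[0,0.045,0,0,0,0,0, 0,0.05,0,0,0,0,0, 0,0.045,0,0,0,0,0, 0,0,0,0,0,0,0]'
python3 -c "
from h import *
go([.7007,.145,.258]); 
s=imaging.snapshot('side').astype(int); m=((s[:,:,0]>120)&(s[:,:,1]<60)&(s[:,:,2]<60)); ys,xs=np.where(m[160:200,400:440]);print(len(xs),xs.mean()+400,ys.mean()+160)"
```

```text
t: 25.12
ee_pos: [0.5572, 0.1499, 0.3053]
tool_rot: [3.138, -0.007, -0.043]
wrist_force: [-0.1, 0.6, 0.5]
gripper_width: 0.0005
grasp_force: 0.0
t: 25.62
ee_pos: [0.6994, 0.1415, 0.303]
tool_rot: [3.137, -0.004, -0.044]
wrist_force: [-0.1, 1.0, -0.3]
gripper_width: 0.0004
grasp_force: 0.0
shift before turn [ 0.001  -0.0037  0.045 ] after [ 0.001  -0.0037  0.045 ]
0 nan nan<string>:4: RuntimeWarning: Mean of empty slice.
  ret = ret.dtype.type(ret / rcount)
```

```bash

python3 -m handwheel '[0,0,0,0.025,0,0,0, 0,0,0,0.02,0,0,0, 0,0,0,0,0,0,0, 0,0.001,0.01,0,0,0,0, 0,0,0.012,0,0,0,0, 0,0,0.012,0,0,0,0]'
python3 -m handwheel '[0,0,0.012,0,0,0,0, 0,0,0.012,0,0,0,0, 0,0,0.012,0,0,0,0, 0,0,0.012,0,0,0,0, 0,0,0.01,0,0,0,0, 0,0,0,0,0,0,0]'
python3 -c "
from h import *
s=imaging.snapshot('side').astype(int); m=((s[:,:,0]>70)&(s[:,:,0]>2*s[:,:,1])&(s[:,:,0]>2*s[:,:,2])); ys,xs=np.where(m[150:230,380:470]);print(len(xs),np.median(xs)+380,np.median(ys)+150); print(proj('side',[.7,.0845,.263]),proj('side',[.697,.008,.262]))"
```

```text
t: 26.42
ee_pos: [0.6984, 0.1075, 0.2618]
tool_rot: [3.137, -0.007, -0.043]
wrist_force: [0.4, 8.0, 11.9]
gripper_width: 0.0002
grasp_force: 7.1
t: 27.18
ee_pos: [0.6956, 0.0492, 0.2604]
tool_rot: [3.136, -0.005, -0.044]
wrist_force: [0.4, 0.9, 0.3]
gripper_width: 0.0006
grasp_force: 0.0
68 423.0 195.0
[416.07213633 182.69509275] [425.0000757  200.81013922]
```

```bash

python3 -m handwheel '[0,0,0.006,0,0,0,0, 0,0,0.005,0,0,0,0, 0,0,0,0,0,0,0]'
python3 -m handwheel '[0,0,0.002,0,0,0,0, 0,0,0,0,0,0,0]'
python3 -m handwheel '[0,0,0.002,0,0,0,0, 0,0,0,0,0,0,0]'
python3 -c "
from h import *
s=imaging.snapshot('side').astype(int); m=((s[:,:,0]>70)&(s[:,:,0]>2*s[:,:,1])&(s[:,:,0]>2*s[:,:,2])); ys,xs=np.where(m[150:230,380:470]);print(len(xs),np.mean(xs)+380,np.mean(ys)+150)"
```

```text
t: 27.6
ee_pos: [0.6953, 0.0391, 0.261]
tool_rot: [3.137, -0.006, -0.043]
wrist_force: [-0.6, -0.3, 0.1]
gripper_width: 0.0006
grasp_force: 0.0
t: 27.85
ee_pos: [0.6952, 0.0375, 0.261]
tool_rot: [3.137, -0.006, -0.042]
wrist_force: [-0.6, -0.0, -0.4]
gripper_width: 0.0001
grasp_force: 0.1
t: 28.1
ee_pos: [0.6951, 0.0369, 0.261]
tool_rot: [3.139, -0.006, -0.041]
wrist_force: [0.6, 5.0, 0.1]
gripper_width: 0.0003
grasp_force: 2.0
71 424.169014084507 198.50704225352112
```

```bash

python3 -m handwheel '[0,0,0.002,0,0,0,0, 0,0,0,0,0,0,0]'
python3 -m handwheel '[0,0,-0.02,0,0,0,0, 0,0,-0.03,0,0,0,0, 0,0,0,-0.04,0,0,0, 0,-0.05,0,-0.04,0,0,0, 0,-0.055,-0.03,0,0,0,0, 0,-0.055,-0.04,0,0,0,0, 0,-0.055,-0.04,0,0,0,0, 0,0,0,0,0,0,0]'
python3 -c "
from h import *
P={}
for n in('side','top'):
    im=save(n,'end_'+n); s=im.astype(int); x0,y0=(400,170) if n=='side' else (255,120)
    m=(s[:,:,0]>90)&(s[:,:,0]>2*s[:,:,1])&(s[:,:,0]>2*s[:,:,2]); m=m[y0:y0+45,x0:x0+50].astype(np.uint8)
    k,_,st,c=cv2.connectedComponentsWithStats(m); i=1+st[1:,4].argmax(); P[n]=c[i]+[x0,y0]; print(n,P[n],st[i,4])
print(tri(('top',*P['top']),('side',*P['side'])))
A,a=prof(cv2.imread('pics/end_side.png'));print(a.astype(int))"
```

```text
t: 28.4
ee_pos: [0.6951, 0.0367, 0.261]
tool_rot: [3.142, -0.006, -0.04]
wrist_force: [0.2, 9.6, 0.3]
gripper_width: 0.0004
grasp_force: 3.8
t: 29.4
ee_pos: [0.4934, 0.1984, 0.3395]
tool_rot: [3.137, -0.007, -0.038]
wrist_force: [-0.2, 0.1, 0.1]
gripper_width: 0.0005
grasp_force: 0.0
side [424.59259259 197.96296296] 54
top [298.54385965 135.66666667] 57
(array([0.69716502, 0.01371496, 0.26578802]), np.float64(0.0005474627967039184))
[ 89  79  73  79  95 107 102 107 109 118 109  89  68  64  62  53  35  35
  43  44  40  48  65  70  67  65  71  74  71  67  66  68  68  66  56  42
  35  34  35  37]
```

```bash
python3 -c "
from bench import job_done
print(job_done())"
```

```text
the job is handed in; nothing more can be done
None
```

I handed the job in at about 29 s: the hub stands upright in the tray, the tray is home against its stop, the wheel shows 4, the lever is over to its right stop, and no other part was knowingly touched; no verdict was returned.

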